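# Press a valve cartridge onto its leak-test seat and hold it

### The job

Pull the leak-test station's yellow sprung shutter by its black knob all the way out to its stop, then take the cartridge with the green stem and set it upright, green stem up, into the opened brass seat. Press it down against the sprung plunger until its flange rests flat on the brass ring, firmly but without leaning hard on it, and finish while still gripping the stem and keeping it pressed there. Leave the blue and orange cartridges standing where they are.

Things in the scene. Friction and masses are not known exactly. Their poses are not given: they have to be found in the camera images.
- station: Blue leak-test station fixed to the bench, 240 x 130 mm foot, 68 mm high without the knob. Origin: centre of its underside, on the bench. Its own -x axis is the way the shutter is pulled; z up. The brass seat lies at +50 mm along its x axis. Two low aluminium guide rails (top 68 mm above the bench) run along its x at 44 mm either side of the middle line.
- seat: Upright brass seat ring in the station, 60 mm outer and 44 mm inner diameter, its flat top face 60 mm above the bench (the hard stop for the flange). It wants 5 to 20 N from the flange, on top of what the spring takes; over 45 N is leaning too hard. Origin: on the ring's axis, 4 mm above the bench.
- seat_top (a point): Centre of the seat ring's mouth, level with its top face, 60 mm above the bench. Hidden under the yellow shutter while that is shut.
- shutter (a joint): Yellow sliding shutter of the station, 124 x 76 x 6 mm, lying 62 to 68 mm above the bench: 0 = shut over the seat, 0.075 = pulled out to its stop (m, along the station's -x), seat fully clear. A return spring and a friction brake together resist the pull with about 5.5 to 7 N; the brake keeps the shutter where it is left.
- shutter_knob (a point): Upright black round knob on the shutter's front end, 18 mm diameter, 40 mm tall (from 68 to 108 mm above the bench). Point: on its axis, 90 mm above the bench. It moves with the shutter; when the shutter is shut it stands 70 mm in front of the seat's centre.
- plunger (a joint): Sprung steel plunger (32 mm head) in the middle of the seat: 0 = up, its face 20 mm below the seat's top; the value is how far it is pressed down (m). It resists with 5 N at 0, rising by 0.35 N per mm. With the cartridge's flange on the seat it reads 0.018 and pushes up with about 11.3 N.
- green_cartridge: The green-stemmed cartridge as a whole, about 0.2 kg (varies by some 35 percent). Origin: centre of its underside, z along the stem. Its shank enters the seat ring with 4 mm play all round; when it rests on the raised plunger its flange is 18 mm above the ring.
- green_cartridge_center (a point): Check-valve cartridge to be tested: upright, round, 91 mm tall. From below: steel shank 36 mm diameter, 38 mm long, with a green band; aluminium flange 56 mm diameter, 8 mm thick (38 to 46 mm above the underside); green grip stem 30 mm diameter (46 to 91 mm). Point: half-way up on its axis, 45.5 mm above its underside; the stem's middle is 23 mm higher.
- blue_cartridge_center (a point): Bystander check-valve cartridge, same shape and size as the green one, with blue stem and band; stays where it stands. Point: half-way up, 45.5 mm above its underside.
- orange_cartridge_center (a point): Bystander check-valve cartridge, same shape and size as the green one, with orange stem and band; stays where it stands. Point: half-way up, 45.5 mm above its underside.

How it is judged:
On the way, in this order (a step that is already met when the one before it is completed fails the run):
1. the shutter is pulled out to its stop (value of joint shutter above 0.071 m), for 0.1 s.
2. the green cartridge, held in the gripper, is pressed down until its flange rests on the seat ring (horizontal distance between green_cartridge_center and seat_top below 0.007 m and angle between green_cartridge_center's own z axis and vertical below 0.07 rad and value of joint plunger above 0.017 m and contact force between green_cartridge and seat between 1.5 and 45 N and contact force between the fingers and green_cartridge above 2 N and value of joint shutter above 0.068 m), for 0.3 s.
At the end, for the whole second after the job is handed in: Shutter out over 68 mm; green cartridge at rest in the seat, upright within 0.07 rad, within 7 mm of its axis, gripped over 2 N, plunger down over 17 mm, flange pressing the ring with 1.5 to 45 N; the other two cartridges upright within 30 mm of their places (all of step 2 and linear speed of green_cartridge below 0.02 m/s and distance of each of blue_cartridge_center, orange_cartridge_center from where it was at the start of the episode below 0.03 m and angle between each of blue_cartridge_center, orange_cartridge_center's own z axis and vertical below 0.2 rad); the arm keeps its last pose, push and grip.
It fails at once if a blue or orange cartridge is knocked over or moved away (distance of any of blue_cartridge_center, orange_cartridge_center from where it was at the start of the episode above 0.03 m or angle between any of blue_cartridge_center, orange_cartridge_center's own z axis and vertical above 0.5 rad).
It also fails if it takes over 54 s, if anything falls off the work surface, if the arm or the gripper's body presses on something with over 40 N, if the wrist force passes 120 N, or if a joint passes its speed limit or range.

### The arm

A 6-joint arm with a two-finger parallel gripper is mounted at the origin on the work surface. World frame = base frame: x ahead of the robot, y to its left, z up, the work surface at z = 0. Lengths are in m, angles in rad, forces in N, time in s.
With the tool pointing down it reaches from about 0.275 to 0.775 m from the base axis. Payload 14.6 kg.
Tool frame: the origin (TCP) lies on the centre line of the jaws, within the pads' length; the fingertips stand 14 mm ahead of it and the grasp point (between the pads) lies 5 mm behind it; z points along the fingers, y is the line along which they close (so a half turn about z gives the same grasp; the last joint's range is limited). The gripper opens to 85 mm and grips with 20 to 120 N. Pads are 22 mm wide; open, the fingers measure 114 mm over their backs; the gripper's body (76 mm by 85 mm) begins 54 mm behind the grasp point. The pads swing forward as they close: fully open they stand 13 mm farther back than shut.
Start: joints at [1.04, 0.263, -0.048, 1.259, 0, 1.415], TCP at [0.193, 0.488, 0.245] pointing down, gripper open.
Joint ranges: [-2.65, 2.65], [-0.89, 1.7], [-1.18, 1.37], [-2.13, 2.11], [-1.35, 1.29], [-3.14, 3.14]. Speed limits (rad/s): [1.89, 1.89, 2.57, 2.79, 3.14, 3.14].

### API

Orientations are given as a unit quaternion [w, x, y, z].
In Python, from plant import robot gives the robot as it stands.
- The arm moves only by the tool arm_command, never from a script. Its argument "plan" is a list of rows, each an object of numbers: "ax", "ay", "az": the turn, a rotation vector about the tool's x, y, z in rad; "tx", "ty", "tz": the shift along the tool's x, y, z in cm; "hand": the closure, from 0 (fully open) to 1 (shut). A call has 1 to 12 rows; each row is the pose to reach, as a shift and turn from the pose commanded when the call began, along the tool's axes at that moment; what a row does not reach only later rows make up. A row lasts 1/12 s, in which the tool goes at most 41.7 mm and 7.16 degrees, less where a joint would pass 70% of its speed; a pose out of reach is approached as far as the arm can. A call with a gripper value outside its range is refused whole. The fingers move at their own pace and stop on an object; "newtons" is the grip in N (left out, the last holds). Time passes only in rows, so rows that repeat a pose let the fingers close. It gives the time, the measured TCP pose, the force, the opening and the grip force at its end, in the units of the state.
- robot.observe(): the state, without advancing time (a new reading comes with each control period).
- robot.read_camera(name): name is "scene" or "top"; returns (picture, depth): 400x640x3 uint8, red, green, blue; 400x640 float32, m along the optical axis (not along the pixel's ray), 0 where there is no reading.
- robot.get_calibration(name): a dict with "fx", "fy", "cx", "cy" (pixels), "dist" ([k1, k2, p1, p2, k3] as OpenCV has them; the pictures are not rectified), "cam_to_world" (4x4, takes a point from camera to world coordinates). Camera axes: x right, y up, looking along -z (the intrinsics and any distortion apply to the point x, -y, -z); pixel columns grow to the right and rows downward; lengths in m; the calibration is good to about 2 mm. A picture is of the moment at which its call begins. get_calibration takes no time and is no camera call.
- robot.finish_job(): hands the job in; it is judged then, once.
The state is a dict: "clock": time; "joints": joint angles; "joint_vel": joint speeds; "tau": joint torques, N m; "ee_pos": TCP position; "orientation": TCP orientation; "wrist_force": force on the tool from outside, world axes, zero at the start; "ft_torque": the same for the moment, N m; "opening": opening from 0.0 (shut) to 1.0 (fully open); "grasp_force": force on a finger pad.
Only numpy, scipy, OpenCV 4.12 (cv2) and the standard library are available. Lean on these libraries where they do the work, as an engineer would, in place of code of your own. Each camera call takes 0.05 s, during which the arm holds its last target. There are 200 camera calls.

## Working session

There is one attempt and no reset: what is moved stays moved. The work goes in short steps, Python scripts to look and compute and a tool call to move; the robot and the scene stay as the last step left them, time stands still between calls to the robot, and variables do not carry over. Pictures are saved under pics/ and viewed, at most 10 in all, crops included, and the job is handed in when it is done.

Besides the shell and the picture viewer there is one more tool, called after ">>>" as name(argument=value, ...), one argument or row to a line, values as JSON. arm_command: Moves the arm, as the interface text tells. Its arguments: {"type":"object","properties":{"plan":{"type":"array","items":{"type":"object","properties":{"ax":{"type":"number"},"ay":{"type":"number"},"az":{"type":"number"},"tx":{"type":"number"},"ty":{"type":"number"},"tz":{"type":"number"},"hand":{"type":"number"}}}},"newtons":{"type":"number"}},"required":["plan"]}

```bash
mkdir -p pics; ls
python3 - <<'E'
from plant import robot
import cv2,numpy as np
for n in("scene","top"):
    im,d=robot.read_camera(n); cv2.imwrite(f"pics/{n}0.png",im[...,::-1]); np.savez(f"{n}0.npz",im=im,d=d)
    print(n,robot.get_calibration(n))
print(robot.observe())
E
```

```text
pics
scene {'fx': 428.2022274857254, 'fy': 428.2022274857254, 'cx': 319.671586909477, 'cy': 195.72647098460138, 'dist': array([0.01676494, 0.        , 0.        , 0.        , 0.        ]), 'cam_to_world': array([[-0.28412242, -0.7126867 ,  0.64136738,  1.13705991],
       [ 0.95861769, -0.19854834,  0.20403597,  0.14022105],
       [-0.01807129,  0.67279732,  0.73960611,  0.79070559],
       [ 0.        ,  0.        ,  0.        ,  1.        ]])}
top {'fx': 368.0875613199614, 'fy': 368.0875613199614, 'cx': 317.33481772930975, 'cy': 198.86585117251212, 'dist': array([-0.04943621,  0.        ,  0.        ,  0.        ,  0.        ]), 'cam_to_world': array([[ 6.49046451e-03,  9.80377353e-01, -1.97023146e-01,
         4.11174825e-01],
       [-9.99978425e-01,  6.56256284e-03, -2.86953551e-04,
        -5.43245371e-02],
       [ 1.01165401e-03,  1.97020757e-01,  9.80398795e-01,
         7.40298637e-01],
       [ 0.00000000e+00,  0.00000000e+00,  0.00000000e+00,
         1.00000000e+00]])}
{'clock': 0.1, 'joints': array([ 1.03969566e+00,  2.63483945e-01, -4.88629728e-02,  1.25939754e+00,
       -3.92469800e-05,  1.41554128e+00]), 'joint_vel': array([-1.01389981e-03,  1.03662126e-03,  2.08018253e-03,  1.42399204e-04,
        9.28934219e-06,  2.54083474e-03]), 'tau': array([ 3.36683741e-03, -6.38576388e+01,  3.85063648e+01,  9.99531912e-03,
       -6.81860183e-05, -5.08090227e-05]), 'ee_pos': array([0.19258137, 0.48815618, 0.24487244]), 'orientation': array([-1.41034818e-04,  1.86818653e-01,  9.82394303e-01, -4.53025370e-04]), 'wrist_force': array([-0.52994036,  0.23275457, -0.10038748]), 'ft_torque': array([-0.01533493, -0.01782239, -0.02316928]), 'grasp_force': 0.0, 'opening': 0.9997635853447441}
```

View pics/scene0.png

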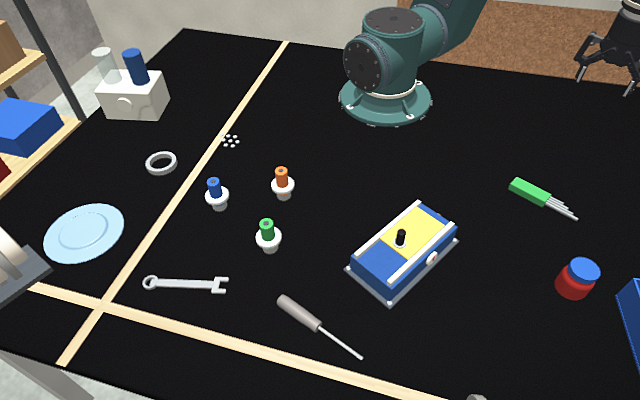

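View pics/top0.png

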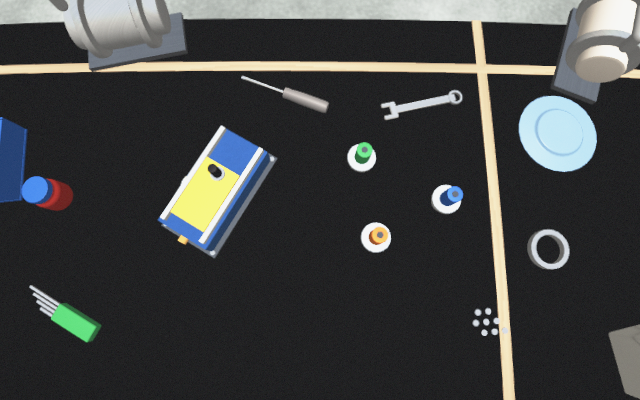

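The scene view shows the green cartridge at (267,232), blue at (215,192), orange at (282,182), and the station knob at (400,237). In the top view, green is at (362,153), blue at (447,198), orange at (376,237), and the knob at (215,171), with the yellow shutter around (205,195).

```bash
cat > h.py <<'E'
import numpy as np,cv2
from plant import robot
def rays(n,px):
    c=robot.get_calibration(n);K=np.array([[c['fx'],0,c['cx']],[0,c['fy'],c['cy']],[0,0,1]])
    u=cv2.undistortPoints(np.float64(px).reshape(-1,1,2),K,c['dist']).reshape(-1,2)
    T=c['cam_to_world'];return T[:3,3],np.c_[u[:,0],-u[:,1],-np.ones(len(u))]@T[:3,:3].T
def plane(n,px,z):
    o,r=rays(n,px);return o+r*((z-o[2])/r[:,2])[:,None]
def pts(n,d,m):
    v,u=np.nonzero(m&(d>0));o,r=rays(n,np.c_[u,v]);return o+r*d[v,u][:,None]
def tri(pa,pb):
    (o1,r1),(o2,r2)=rays("scene",[pa]),rays("top",[pb]);r1,r2=r1[0],r2[0]
    s=np.linalg.lstsq(np.c_[r1,-r2],o2-o1,rcond=None)[0];a,b=o1+s[0]*r1,o2+s[1]*r2
    return (a+b)/2,np.linalg.norm(a-b)
def mask(im,lo,hi,box=None,vmin=60,smin=110):
    h=cv2.cvtColor(im,cv2.COLOR_RGB2HSV);m=(h[...,0]>=lo)&(h[...,0]<=hi)&(h[...,1]>smin)&(h[...,2]>vmin)
    if box:
        b=np.zeros_like(m);b[box[1]:box[3],box[0]:box[2]]=1;m&=b
    return m
E
python3 - <<'E'
from h import *
np.set_printoptions(precision=4,suppress=True)
D={n:np.load(n+"0.npz") for n in("scene","top")}
B={'green':(45,85,(240,210,290,245),(345,138,378,165)),'blue':(105,125,(195,170,235,202),(430,180,470,215)),'orange':(5,22,(265,160,300,191),(360,220,395,255))}
for k,(lo,hi,bs,bt) in B.items():
    cen=[]
    for n,b in(("scene",bs),("top",bt)):
        im,d=D[n]['im'],D[n]['d'];m=mask(im,lo,hi,b)
        P=pts(n,d,m);zt=np.percentile(P[:,2],95);T=P[P[:,2]>zt-.006]
        v,u=np.nonzero(m);cen.append((u.mean(),v.mean()))
        # flange: white ring around
        x0,y0,x1,y1=b;f=np.zeros_like(m);f[y0-12:y1+22,x0-12:x1+12]=1
        h=cv2.cvtColor(im,cv2.COLOR_RGB2HSV);w=f&(h[...,2]>120)&(h[...,1]<60)
        F=pts(n,d,w);F=F[abs(F[:,2]-.046)<.004]
        c=cv2.minEnclosingCircle(np.float32(F[:,:2]*1000))
        print(k,n,m.sum(),'top z',zt,T.mean(0),'flange',len(F),F[:,2].mean() if len(F) else 0,c)
    print(k,'tri',tri(*cen))
for n,b in(("scene",(340,195,465,310)),("top",(150,120,280,260))):
    im,d=D[n]['im'],D[n]['d'];m=mask(im,22,34,b)
    P=pts(n,d,m);print('yellow',n,m.sum(),'z',np.percentile(P[:,2],[5,50,95]))
    v,u=np.nonzero(m);Q=plane(n,np.c_[u,v],.068)
    print(cv2.minAreaRect(np.float32(Q[:,:2]*1000)))
    h=cv2.cvtColor(im,cv2.COLOR_RGB2HSV);x0,y0,x1,y1=(392,225,410,248) if n=="scene" else (203,158,228,184)
    k=np.zeros_like(m);k[y0:y1,x0:x1]=1;k&=h[...,2]<75
    P=pts(n,d,k);P=P[P[:,2]>.075];zt=np.percentile(P[:,2],95);T=P[P[:,2]>zt-.005];print('knob',k.sum(),zt,T.mean(0),len(T),P.mean(0))
    s=pts(n,d,np.pad(np.ones((b[3]-b[1],b[2]-b[0]),bool),((b[1],400-b[3]),(b[0],640-b[2]))))
    s=s[(s[:,2]>.035)&(s[:,2]<.075)];print('station',cv2.minAreaRect(np.float32(s[:,:2]*1000)))
E
```

```text
green scene 268 top z 0.09193518183380278 [ 0.6359 -0.1394  0.0904] flange 245 0.045579467352336624 ((634.6513671875, -139.7402801513672), 28.58968162536621)
green top 241 top z 0.09319031954617468 [ 0.6354 -0.1401  0.0915] flange 335 0.04651852875700606 ((636.2428588867188, -140.84678649902344), 28.112255096435547)
green tri (array([ 0.6361, -0.1395,  0.0725]), np.float64(0.0017365709786967816))
blue scene 246 top z 0.09184395606478615 [ 0.553  -0.3019  0.09  ] flange 191 0.04524686734446122 ((552.4236450195312, -303.2122802734375), 28.445096969604492)
blue top 295 top z 0.09301273123361495 [ 0.5532 -0.303   0.0915] flange 353 0.04644284262774294 ((553.9653930664062, -303.41998291015625), 28.360851287841797)
blue tri (array([ 0.5531, -0.3036,  0.0714]), np.float64(0.0023863650967407397))
orange scene 235 top z 0.09223337376818026 [ 0.4788 -0.1636  0.0904] flange 185 0.04556229803315837 ((477.94781494140625, -165.17881774902344), 29.304889678955078)
orange top 211 top z 0.09324630051169597 [ 0.4778 -0.1639  0.0914] flange 407 0.04645469658263675 ((478.6996154785156, -165.26991271972656), 28.0627384185791)
orange tri (array([ 0.4779, -0.1641,  0.0717]), np.float64(0.0007978868036407925))
yellow scene 184 z [0.065  0.0676 0.1068]
((556.2947998046875, 157.53518676757812), (75.8758773803711, 125.17716979980469), 60.11793518066406)
knob 118 0.10992566018764004 [0.5955 0.1362 0.108 ] 42 [0.598  0.1362 0.0969]
station ((568.9194946289062, 152.8472900390625), (117.56559753417969, 235.60400390625), 59.9131965637207)
yellow top 2384 z [0.0664 0.0685 0.0705]
((539.6652221679688, 166.53802490234375), (76.19975280761719, 159.44520568847656), 59.9906120300293)
knob 100 0.10960629077744316 [0.5931 0.1344 0.1082] 51 [0.5913 0.1327 0.0996]
station ((570.275390625, 152.55853271484375), (116.18417358398438, 234.70913696289062), 60.103389739990234)
```

Run:
```python
import cv2,numpy as np
a=cv2.imread("pics/scene0.png")[180:320,330:480];b=cv2.imread("pics/top0.png")[115:265,150:290]
cv2.imwrite("pics/z.png",np.hstack([cv2.resize(a,(400,400),interpolation=2),cv2.resize(b,(400,400),interpolation=2)]))
```

```text
(no output)
```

View pics/z.png

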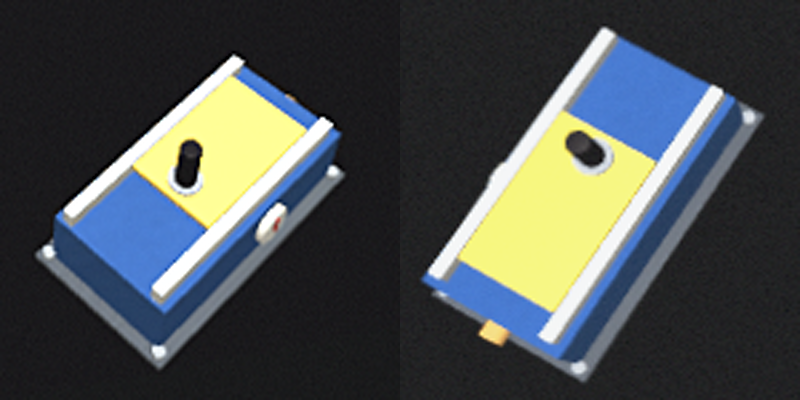

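The enlarged view shows the knob on the shutter's front end, nearer the screwdriver, so the pull direction is about world (0.866, -0.5). Knob top measures 0.108 m and shutter plane 0.068 m, as they should. Now going above the knob.

```bash
cat >> h.py <<'E'
from scipy.spatial.transform import Rotation as R
def to(p,yaw=60):
    """shift (cm) and turn (rad) in tool axes to TCP p, tool down, closing line at yaw deg"""
    s=robot.observe();w,x,y,z=s['orientation'];A=R.from_quat([x,y,z,w])
    a=np.radians(yaw);Y=np.array([np.cos(a),np.sin(a),0]);Z=np.array([0,0,-1.]);B=R.from_matrix(np.c_[np.cross(Y,Z),Y,Z])
    B=min((B,B*R.from_rotvec([0,0,np.pi])),key=lambda b:(A.inv()*b).magnitude())
    print('shift cm',(A.inv().apply(np.array(p)-s['ee_pos'])*100).round(2),'turn',(A.inv()*B).as_rotvec().round(3),'pos',s['ee_pos'].round(4),'F',s['wrist_force'].round(1),'op',round(s['opening'],3),'g',round(s['grasp_force'],1),'t',s['clock'])
E
python3 -c "
from h import *
to([.5945,.1353,.2])"
```

```text
shift cm [-50.34 -18.07   4.5 ] turn [-0.001 -0.     0.148] pos [0.1926 0.4882 0.2449] F [-0.5  0.2 -0.1] op 1.0 g 0.0 t 0.1
```

>>> arm_command(
  plan=[
    {"tx": -4, "ty": -1.4, "tz": 0.3, "az": 0.05, "hand": 0},
    {"tx": -8, "ty": -2.8, "tz": 0.6, "az": 0.1, "hand": 0},
    {"tx": -12, "ty": -4.3, "tz": 1, "az": 0.148, "hand": 0},
    {"tx": -16, "ty": -5.7, "tz": 1.4, "az": 0.148, "hand": 0},
    {"tx": -20, "ty": -7.2, "tz": 1.8, "az": 0.148, "hand": 0},
    {"tx": -24, "ty": -8.6, "tz": 2.1, "az": 0.148, "hand": 0},
    {"tx": -28, "ty": -10, "tz": 2.5, "az": 0.148, "hand": 0},
    {"tx": -32, "ty": -11.5, "tz": 2.9, "az": 0.148, "hand": 0},
    {"tx": -36, "ty": -12.9, "tz": 3.2, "az": 0.148, "hand": 0},
    {"tx": -40, "ty": -14.4, "tz": 3.6, "az": 0.148, "hand": 0},
    {"tx": -44, "ty": -15.8, "tz": 4, "az": 0.148, "hand": 0},
    {"tx": -47, "ty": -16.9, "tz": 4.3, "az": 0.148, "hand": 0},
  ],
)

```text
validation failed for argument at $.pl...
```

```bash
python3 -c "
from h import *
to([.5945,.1353,.2])"
```

```text
shift cm [-50.34 -18.07   4.5 ] turn [-0.001 -0.     0.148] pos [0.1926 0.4882 0.2449] F [-0.5  0.2 -0.1] op 1.0 g 0.0 t 0.1
```

>>> arm_command(
  plan=[
    {"ax": 0, "ay": 0, "az": 0.05, "tx": -4.0, "ty": -1.4, "tz": 0.3, "hand": 0},
    {"ax": 0, "ay": 0, "az": 0.1, "tx": -8.0, "ty": -2.8, "tz": 0.6, "hand": 0},
  ],
  newtons=40,
)

```text
clock: 0.27
ee_pos: [0.2552, 0.4341, 0.239]
orientation: [-0.0, 0.235, 0.972, -0.0]
wrist_force: [1.9, 1.2, -0.3]
opening: 1.002
grasp_force: 0.0
```

>>> arm_command(
  plan=[
    {"ax": 0, "ay": 0, "az": 0.048, "tx": -4.0, "ty": -1.0, "tz": 0.4, "hand": 0},
    {"ax": 0, "ay": 0, "az": 0.048, "tx": -8.0, "ty": -2.0, "tz": 0.7, "hand": 0},
    {"ax": 0, "ay": 0, "az": 0.048, "tx": -12.0, "ty": -3.0, "tz": 1.1, "hand": 0},
    {"ax": 0, "ay": 0, "az": 0.048, "tx": -16.0, "ty": -4.0, "tz": 1.4, "hand": 0},
    {"ax": 0, "ay": 0, "az": 0.048, "tx": -20.0, "ty": -5.0, "tz": 1.8, "hand": 0},
    {"ax": 0, "ay": 0, "az": 0.048, "tx": -24.0, "ty": -6.0, "tz": 2.1, "hand": 0},
    {"ax": 0, "ay": 0, "az": 0.048, "tx": -28.0, "ty": -7.0, "tz": 2.5, "hand": 0},
    {"ax": 0, "ay": 0, "az": 0.048, "tx": -32.0, "ty": -8.0, "tz": 2.9, "hand": 0},
    {"ax": 0, "ay": 0, "az": 0.048, "tx": -36.0, "ty": -9.0, "tz": 3.2, "hand": 0},
    {"ax": 0, "ay": 0, "az": 0.048, "tx": -40.0, "ty": -10.0, "tz": 3.6, "hand": 0},
    {"ax": 0, "ay": 0, "az": 0.048, "tx": -43.6, "ty": -11.0, "tz": 3.9, "hand": 0},
    {"ax": 0, "ay": 0, "az": 0.048, "tx": -43.6, "ty": -11.0, "tz": 3.9, "hand": 0},
  ],
)

```text
clock: 1.27
ee_pos: [0.5965, 0.1321, 0.1986]
orientation: [-0.0, 0.261, 0.965, -0.001]
wrist_force: [-0.1, -0.2, 0.1]
opening: 1.005
grasp_force: 0.0
```

```bash
python3 -c "
from h import *
to([.5945,.1353,.090])"
```

```text
shift cm [ 0.34  0.19 10.86] turn [-0.001  0.    -0.004] pos [0.5965 0.1321 0.1986] F [-0.1 -0.2  0.1] op 1.005 g 0.0 t 1.2667
```

>>> arm_command(
  plan=[
    {"ax": 0, "ay": 0, "az": 0, "tx": 0.3, "ty": 0.2, "tz": 3.0, "hand": 0},
    {"ax": 0, "ay": 0, "az": 0, "tx": 0.3, "ty": 0.2, "tz": 6.0, "hand": 0},
    {"ax": 0, "ay": 0, "az": 0, "tx": 0.3, "ty": 0.2, "tz": 9.0, "hand": 0},
    {"ax": 0, "ay": 0, "az": 0, "tx": 0.3, "ty": 0.2, "tz": 10.8, "hand": 0},
    {"ax": 0, "ay": 0, "az": 0, "tx": 0.3, "ty": 0.2, "tz": 10.8, "hand": 0},
    {"ax": 0, "ay": 0, "az": 0, "tx": 0.3, "ty": 0.2, "tz": 10.8, "hand": 0.5},
    {"ax": 0, "ay": 0, "az": 0, "tx": 0.3, "ty": 0.2, "tz": 10.8, "hand": 1},
    {"ax": 0, "ay": 0, "az": 0, "tx": 0.3, "ty": 0.2, "tz": 10.8, "hand": 1},
    {"ax": 0, "ay": 0, "az": 0, "tx": 0.3, "ty": 0.2, "tz": 10.8, "hand": 1},
    {"ax": 0, "ay": 0, "az": 0, "tx": 0.3, "ty": 0.2, "tz": 10.8, "hand": 1},
    {"ax": 0, "ay": 0, "az": 0, "tx": 0.3, "ty": 0.2, "tz": 10.8, "hand": 1},
    {"ax": 0, "ay": 0, "az": 0, "tx": 0.3, "ty": 0.2, "tz": 10.8, "hand": 1},
  ],
  newtons=50,
)

```text
clock: 2.27
ee_pos: [0.5904, 0.1376, 0.0935]
orientation: [0.0, 0.26, 0.966, -0.002]
wrist_force: [-10.7, -17.9, 16.5]
opening: 0.194
grasp_force: 48.7
```

The grip is firm but about 2 mm off across the knob, with about 20 N of side force. I'll take that out while pulling along tool -x.

>>> arm_command(
  plan=[
    {"ax": 0, "ay": 0, "az": 0, "tx": -0.3, "ty": -0.2, "tz": -0.1, "hand": 1},
    {"ax": 0, "ay": 0, "az": 0, "tx": -1.2, "ty": -0.2, "tz": -0.1, "hand": 1},
    {"ax": 0, "ay": 0, "az": 0, "tx": -2.2, "ty": -0.2, "tz": -0.1, "hand": 1},
    {"ax": 0, "ay": 0, "az": 0, "tx": -3.2, "ty": -0.2, "tz": -0.1, "hand": 1},
    {"ax": 0, "ay": 0, "az": 0, "tx": -4.2, "ty": -0.2, "tz": -0.1, "hand": 1},
    {"ax": 0, "ay": 0, "az": 0, "tx": -5.2, "ty": -0.2, "tz": -0.1, "hand": 1},
    {"ax": 0, "ay": 0, "az": 0, "tx": -6.2, "ty": -0.2, "tz": -0.1, "hand": 1},
    {"ax": 0, "ay": 0, "az": 0, "tx": -7.0, "ty": -0.2, "tz": -0.1, "hand": 1},
    {"ax": 0, "ay": 0, "az": 0, "tx": -7.3, "ty": -0.2, "tz": -0.1, "hand": 1},
    {"ax": 0, "ay": 0, "az": 0, "tx": -7.3, "ty": -0.2, "tz": -0.1, "hand": 1},
  ],
  newtons=60,
)

```text
clock: 3.1
ee_pos: [0.653, 0.1012, 0.0936]
orientation: [-0.001, 0.259, 0.966, -0.0]
wrist_force: [-3.7, -2.0, 2.8]
opening: 0.192
grasp_force: 60.9
```

>>> arm_command(
  plan=[
    {"ax": 0, "ay": 0, "az": 0, "tx": -0.2, "ty": 0, "tz": 0, "hand": 1},
    {"ax": 0, "ay": 0, "az": 0, "tx": -0.4, "ty": 0, "tz": 0, "hand": 1},
    {"ax": 0, "ay": 0, "az": 0, "tx": -0.4, "ty": 0, "tz": 0, "hand": 1},
    {"ax": 0, "ay": 0, "az": 0, "tx": -0.4, "ty": 0, "tz": 0, "hand": 1},
  ],
)

```text
clock: 3.43
ee_pos: [0.6536, 0.1009, 0.0936]
orientation: [-0.003, 0.258, 0.966, 0.0]
wrist_force: [-21.2, 7.5, 13.2]
opening: 0.192
grasp_force: 61.8
```

>>> arm_command(
  plan=[
    {"ax": 0, "ay": 0, "az": 0, "tx": 0.2, "ty": 0, "tz": 0, "hand": 1},
    {"ax": 0, "ay": 0, "az": 0, "tx": 0.2, "ty": 0, "tz": 0, "hand": 0},
    {"ax": 0, "ay": 0, "az": 0, "tx": 0.2, "ty": 0, "tz": 0, "hand": 0},
    {"ax": 0, "ay": 0, "az": 0, "tx": 0.2, "ty": 0, "tz": 0, "hand": 0},
    {"ax": 0, "ay": 0, "az": 0, "tx": 0.2, "ty": 0, "tz": 0, "hand": 0},
    {"ax": 0, "ay": 0, "az": 0, "tx": 0.2, "ty": 0, "tz": 0, "hand": 0},
    {"ax": 0, "ay": 0, "az": 0, "tx": 0.2, "ty": 0, "tz": -2, "hand": 0},
    {"ax": 0, "ay": 0, "az": 0, "tx": 0.2, "ty": 0, "tz": -5, "hand": 0},
    {"ax": 0, "ay": 0, "az": 0, "tx": 0.2, "ty": 0, "tz": -8, "hand": 0},
    {"ax": 0, "ay": 0, "az": 0, "tx": 0.2, "ty": 0, "tz": -11, "hand": 0},
    {"ax": 0, "ay": 0, "az": 0, "tx": 0.2, "ty": 0, "tz": -11, "hand": 0},
    {"ax": 0, "ay": 0, "az": 0, "tx": 0.2, "ty": 0, "tz": -11, "hand": 0},
  ],
)

```text
clock: 4.43
ee_pos: [0.656, 0.1005, 0.2049]
orientation: [0.002, 0.259, 0.966, 0.0]
wrist_force: [0.3, -0.0, -0.1]
opening: 1.002
grasp_force: 0.0
```

```bash
python3 -c "
from h import *
to([.636,-.140,.2])"
```

```text
shift cm [-10.29 -21.83   0.49] turn [ 0.002  0.003 -0.   ] pos [0.656  0.1005 0.2049] F [ 0.3 -0.  -0.1] op 1.002 g 0.0 t 4.4333
```

>>> arm_command(
  plan=[
    {"ax": 0, "ay": 0, "az": 0, "tx": -1.6, "ty": -3.4, "tz": 0, "hand": 0},
    {"ax": 0, "ay": 0, "az": 0, "tx": -3.2, "ty": -6.8, "tz": 0, "hand": 0},
    {"ax": 0, "ay": 0, "az": 0, "tx": -4.8, "ty": -10.2, "tz": 0, "hand": 0},
    {"ax": 0, "ay": 0, "az": 0, "tx": -6.4, "ty": -13.6, "tz": 0.5, "hand": 0},
    {"ax": 0, "ay": 0, "az": 0, "tx": -8.0, "ty": -17.0, "tz": 0.5, "hand": 0},
    {"ax": 0, "ay": 0, "az": 0, "tx": -9.6, "ty": -20.4, "tz": 0.5, "hand": 0},
    {"ax": 0, "ay": 0, "az": 0, "tx": -10.3, "ty": -21.8, "tz": 0.5, "hand": 0},
    {"ax": 0, "ay": 0, "az": 0, "tx": -10.3, "ty": -21.8, "tz": 0.5, "hand": 0},
    {"ax": 0, "ay": 0, "az": 0, "tx": -10.3, "ty": -21.8, "tz": 0.5, "hand": 0},
    {"ax": 0, "ay": 0, "az": 0, "tx": -10.3, "ty": -21.8, "tz": 0.5, "hand": 0},
  ],
)

```text
clock: 5.27
ee_pos: [0.6352, -0.1388, 0.1977]
orientation: [-0.001, 0.259, 0.966, 0.0]
wrist_force: [0.6, -0.5, -0.4]
opening: 1.001
grasp_force: 0.0
```

Run:
```python
from h import *
D={}
for n in("scene","top"):
    im,d=robot.read_camera(n); np.savez(f"{n}1.npz",im=im,d=d);D[n]=im
a=D['scene'][180:320,330:480];b=D['top'][115:265,150:290]
cv2.imwrite("pics/z1.png",np.hstack([cv2.resize(x,(400,400),interpolation=2) for x in(a,b)])[...,::-1])
to([.636,-.140,.2])
```

```text
shift cm [-0.14 -0.11 -0.19] turn [ 0.    -0.001  0.001] pos [ 0.6353 -0.1384  0.1981] F [-0.   0.5  0.3] op 1.002 g 0.0 t 5.3667
```

View pics/z1.png

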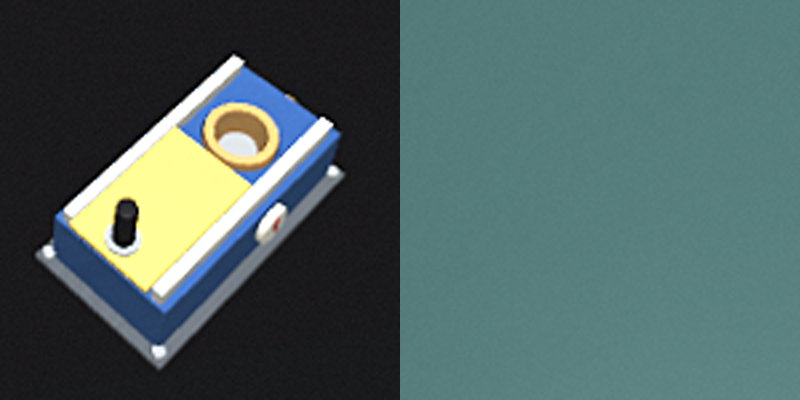

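The shutter is out and clears the brass ring, whose centre is near (420,227) in the full scene picture. The arm blocks the top view.

Run:
```python
from h import *
np.set_printoptions(precision=4,suppress=True)
z=np.load("scene1.npz");im,d=z['im'],z['d']
m=mask(im,8,24,(402,212,440,243),60,70)
h=cv2.cvtColor(im,cv2.COLOR_RGB2HSV)
P=pts("scene",d,m);print(m.sum(),np.percentile(P[:,2],[5,50,90]))
v,u=np.nonzero(m);Q=plane("scene",np.c_[u,v],.060)[:,:2]*1000
b=h[v,u,2];print(np.percentile(b,[10,30,50,70,90]))
T=P[abs(P[:,2]-.060)<.003]*1000
for S in(Q[b>170],T[:,:2]):
    S=np.float32(S);hull=cv2.convexHull(S)[:,0];c=np.linalg.lstsq(np.c_[2*hull,np.ones(len(hull))],(hull**2).sum(1),rcond=None)[0]
    print(len(S),'encl',cv2.minEnclosingCircle(S),'fit',c[:2],np.sqrt(c[2]+c[0]**2+c[1]**2))
x0,y0,x1,y1=(368,247,386,270);k=np.zeros_like(m);k[y0:y1,x0:x1]=1;k&=h[...,2]<75
P=pts("scene",d,k);P=P[(P[:,2]>.075)];zt=np.percentile(P[:,2],95);T=P[P[:,2]>zt-.005];print('knob',zt,T.mean(0),len(T))
z=np.load("top1.npz")
```

```text
311 [0.0343 0.0541 0.0602]
[142. 151. 157. 208. 255.]
133 encl ((519.4884643554688, 177.75930786132812), 45.53894805908203) fit [524.0161 175.9223] 34.41219372271368
107 encl ((529.9822998046875, 170.16925048828125), 30.778465270996094) fit [530.3308 171.425 ] 29.33335313684227
knob 0.10929103633719556 [0.6577 0.1    0.1078] 46
```

>>> arm_command(
  plan=[
    {"ax": 0, "ay": 0, "az": 0, "tx": -0.1, "ty": -0.1, "tz": 3.5, "hand": 0},
    {"ax": 0, "ay": 0, "az": 0, "tx": -0.1, "ty": -0.1, "tz": 7.0, "hand": 0},
    {"ax": 0, "ay": 0, "az": 0, "tx": -0.1, "ty": -0.1, "tz": 10.5, "hand": 0},
    {"ax": 0, "ay": 0, "az": 0, "tx": -0.1, "ty": -0.1, "tz": 12.6, "hand": 0},
    {"ax": 0, "ay": 0, "az": 0, "tx": -0.1, "ty": -0.1, "tz": 12.6, "hand": 0},
    {"ax": 0, "ay": 0, "az": 0, "tx": -0.1, "ty": -0.1, "tz": 12.6, "hand": 0},
    {"ax": 0, "ay": 0, "az": 0, "tx": -0.1, "ty": -0.1, "tz": 12.6, "hand": 0},
  ],
)

```text
clock: 5.95
ee_pos: [0.6366, -0.1408, 0.0741]
orientation: [0.001, 0.259, 0.966, -0.0]
wrist_force: [-0.7, -0.3, 0.3]
opening: 1.002
grasp_force: 0.0
```

```bash
python3 -c "
from h import *
to([.636,-.140,.073])"
```

```text
shift cm [0.09 0.04 0.11] turn [0.    0.002 0.001] pos [ 0.6366 -0.1408  0.0741] F [-0.7 -0.3  0.3] op 1.002 g 0.0 t 5.95
```

>>> arm_command(
  plan=[
    {"ax": 0, "ay": 0, "az": 0, "tx": 0, "ty": 0, "tz": 0, "hand": 1},
    {"ax": 0, "ay": 0, "az": 0, "tx": 0, "ty": 0, "tz": 0, "hand": 1},
    {"ax": 0, "ay": 0, "az": 0, "tx": 0, "ty": 0, "tz": 0, "hand": 1},
    {"ax": 0, "ay": 0, "az": 0, "tx": 0, "ty": 0, "tz": 0, "hand": 1},
    {"ax": 0, "ay": 0, "az": 0, "tx": 0, "ty": 0, "tz": 0, "hand": 1},
    {"ax": 0, "ay": 0, "az": 0, "tx": 0, "ty": 0, "tz": 0, "hand": 1},
  ],
  newtons=70,
)

```text
clock: 6.45
ee_pos: [0.636, -0.1412, 0.0731]
orientation: [0.001, 0.259, 0.966, 0.0]
wrist_force: [-0.8, 0.5, 7.1]
opening: 0.334
grasp_force: 69.0
```

>>> arm_command(
  plan=[
    {"ax": 0, "ay": 0, "az": 0, "tx": 0, "ty": 0, "tz": -2, "hand": 1},
    {"ax": 0, "ay": 0, "az": 0, "tx": 0, "ty": 0, "tz": -5, "hand": 1},
    {"ax": 0, "ay": 0, "az": 0, "tx": 0, "ty": 0, "tz": -8, "hand": 1},
    {"ax": 0, "ay": 0, "az": 0, "tx": 0, "ty": 0, "tz": -11, "hand": 1},
    {"ax": 0, "ay": 0, "az": 0, "tx": 0, "ty": 0, "tz": -13, "hand": 1},
    {"ax": 0, "ay": 0, "az": 0, "tx": 0, "ty": 0, "tz": -13, "hand": 1},
    {"ax": 0, "ay": 0, "az": 0, "tx": 0, "ty": 0, "tz": -13, "hand": 1},
  ],
)

```text
clock: 7.03
ee_pos: [0.636, -0.1413, 0.203]
orientation: [0.001, 0.259, 0.966, -0.0]
wrist_force: [-0.6, -0.2, -2.6]
opening: 0.331
grasp_force: 69.2
```

Run:
```python
from h import *
D={}
for n in("scene","top"):
    im,d=robot.read_camera(n); np.savez(f"{n}2.npz",im=im,d=d);D[n]=im
cv2.imwrite("pics/z2.png",np.vstack([cv2.resize(D[n],(480,300),interpolation=3) for n in D])[...,::-1])
to([.532,.171,.2])
```

```text
shift cm [24.54 21.85  0.15] turn [-0.    -0.002 -0.   ] pos [ 0.6352 -0.141   0.2011] F [ 0.9  0.4 -2.5] op 0.333 g 69.2 t 7.1333
```

View pics/z2.png

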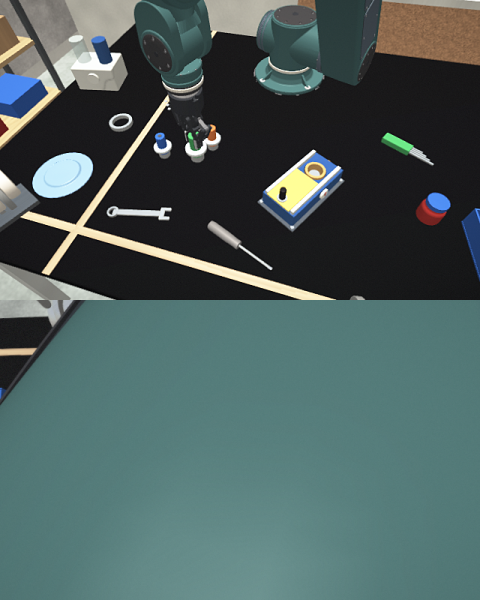

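The green cartridge is held upright at about (195,145) in the shrunk scene picture, and blue and orange still stand in place. Moving over the seat.

>>> arm_command(
  plan=[
    {"ax": 0, "ay": 0, "az": 0, "tx": 1.5, "ty": 1.3, "tz": 0, "hand": 1},
    {"ax": 0, "ay": 0, "az": 0, "tx": 4.1, "ty": 3.6, "tz": 0, "hand": 1},
    {"ax": 0, "ay": 0, "az": 0, "tx": 6.7, "ty": 6.0, "tz": 0, "hand": 1},
    {"ax": 0, "ay": 0, "az": 0, "tx": 9.4, "ty": 8.4, "tz": 0, "hand": 1},
    {"ax": 0, "ay": 0, "az": 0, "tx": 12.0, "ty": 10.7, "tz": 0, "hand": 1},
    {"ax": 0, "ay": 0, "az": 0, "tx": 14.7, "ty": 13.1, "tz": 0, "hand": 1},
    {"ax": 0, "ay": 0, "az": 0, "tx": 17.3, "ty": 15.4, "tz": 0, "hand": 1},
    {"ax": 0, "ay": 0, "az": 0, "tx": 20.0, "ty": 17.8, "tz": 0, "hand": 1},
    {"ax": 0, "ay": 0, "az": 0, "tx": 22.5, "ty": 20.0, "tz": 0, "hand": 1},
    {"ax": 0, "ay": 0, "az": 0, "tx": 24.5, "ty": 21.9, "tz": 0, "hand": 1},
    {"ax": 0, "ay": 0, "az": 0, "tx": 24.5, "ty": 21.9, "tz": 0, "hand": 1},
    {"ax": 0, "ay": 0, "az": 0, "tx": 24.5, "ty": 21.9, "tz": 0, "hand": 1},
  ],
)

```text
clock: 8.13
ee_pos: [0.532, 0.172, 0.2012]
orientation: [-0.001, 0.258, 0.966, -0.0]
wrist_force: [-0.7, -0.7, -1.9]
opening: 0.327
grasp_force: 69.4
```

>>> arm_command(
  plan=[
    {"ax": 0, "ay": 0, "az": 0, "tx": 0, "ty": 0, "tz": 2, "hand": 1},
    {"ax": 0, "ay": 0, "az": 0, "tx": 0, "ty": 0, "tz": 5.5, "hand": 1},
    {"ax": 0, "ay": 0, "az": 0, "tx": 0, "ty": 0, "tz": 5.5, "hand": 1},
    {"ax": 0, "ay": 0, "az": 0, "tx": 0, "ty": 0, "tz": 5.5, "hand": 1},
    {"ax": 0, "ay": 0, "az": 0, "tx": 0, "ty": 0, "tz": 5.5, "hand": 1},
  ],
)

```text
clock: 8.55
ee_pos: [0.5335, 0.1705, 0.1483]
orientation: [0.0, 0.259, 0.966, -0.0]
wrist_force: [0.7, 0.6, -0.6]
opening: 0.331
grasp_force: 69.6
```

Run:
```python
from h import *
np.set_printoptions(precision=2,suppress=True)
D={}
for n in("scene","top"):
    im,d=robot.read_camera(n); np.savez(f"{n}3.npz",im=im,d=d);D[n]=im
a=D['scene'][150:290,345:495];b=D['top'][105:265,150:310]
cv2.imwrite("pics/z3.png",np.hstack([cv2.resize(x,(400,400),interpolation=2) for x in(a,b)])[...,::-1])
to([.532,.171,.145])
for k in(1,2):
    z=np.load(f"scene{k}.npz");im,d=z['im'],z['d'];m=mask(im,8,24,(402,212,440,243),60,60)
    for n in [1]:
        P=pts("scene",d,m);T=np.float32(P[abs(P[:,2]-.060)<.0025][:,:2]*1000)
        h=cv2.convexHull(T)[:,0];r=lambda c:np.hypot(*(h-c).T)-30
        from scipy.optimize import least_squares
        print(k,len(T),least_squares(r,[532,171],loss='soft_l1').x)
```

```text
shift cm [ 0.18 -0.08  0.39] turn [ 0.  0. -0.] pos [0.53 0.17 0.15] F [ 0.3  0.3 -1.1] op 0.329 g 69.6 t 8.65
1 102 [530.01 171.61]
2 107 [530.18 172.07]
```

View pics/z3.png

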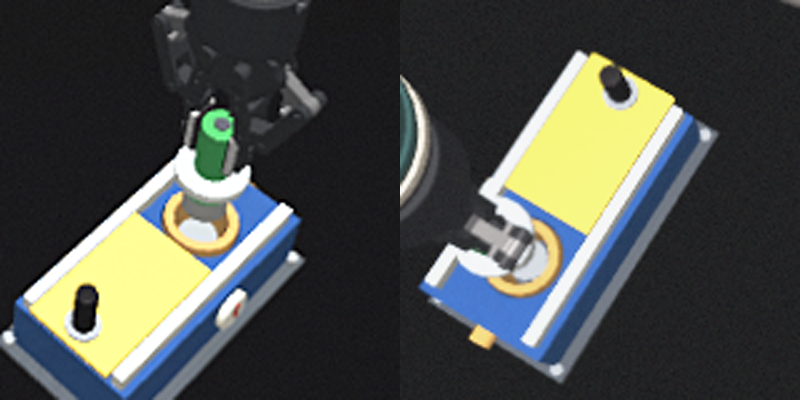

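The held shank hangs just above the ring in both views, and the shutter is still out. Next I'll measure flange and ring in both cameras and compare.

Run:
```python
from h import *
from scipy.optimize import least_squares
np.set_printoptions(precision=2,suppress=True)
def fit(T,r,c0=(532,171)):
    T=np.float32(T[:,:2]*1000);h=cv2.convexHull(T)[:,0]
    h=h[np.hypot(*(h-np.array(c0)).T)>r-6]
    return len(T),least_squares(lambda c:np.hypot(*(h-c).T)-r,c0,loss='soft_l1').x
for n,fb,rb,kb in(("scene",(405,200,443,226),(402,212,440,243),None),("top",(170,180,208,220),(180,190,218,228),(228,128,246,150))):
    z=np.load(n+"3.npz");im,d=z['im'],z['d'];h=cv2.cvtColor(im,cv2.COLOR_RGB2HSV)
    w=np.zeros(d.shape,bool);w[fb[1]:fb[3],fb[0]:fb[2]]=1;w&=(h[...,1]<50)&(h[...,2]>150)
    P=pts(n,d,w);P=P[(P[:,2]>.11)&(P[:,2]<.14)];print(n,'flange z',np.percentile(P[:,2]*1000,[10,50,90]),fit(P,28))
    m=mask(im,8,24,rb,60,60);P=pts(n,d,m);P=P[abs(P[:,2]-.060)<.003];print(n,'ring',fit(P,30))
    if kb:
        k=np.zeros(d.shape,bool);k[kb[1]:kb[3],kb[0]:kb[2]]=1;k&=h[...,2]<75
        P=pts(n,d,k);P=P[P[:,2]>.1];print('knob',len(P),P.mean(0)*1000)
print(robot.observe()['ee_pos'])
```

```text
scene flange z [117.12 120.87 122.74] (259, array([532.29, 170.78]))
scene ring (81, array([530.2 , 171.75]))
top flange z [119.78 121.83 123.39] (265, array([534.08, 171.93]))
top ring (204, array([531.61, 172.55]))
knob 67 [654.    97.9  107.47]
[0.53 0.17 0.15]
```

>>> arm_command(
  plan=[
    {"ax": 0, "ay": 0, "az": 0, "tx": 0.24, "ty": -0.05, "tz": 0, "hand": 1},
    {"ax": 0, "ay": 0, "az": 0, "tx": 0.24, "ty": -0.05, "tz": 0.8, "hand": 1},
    {"ax": 0, "ay": 0, "az": 0, "tx": 0.24, "ty": -0.05, "tz": 1.5, "hand": 1},
    {"ax": 0, "ay": 0, "az": 0, "tx": 0.24, "ty": -0.05, "tz": 2.2, "hand": 1},
    {"ax": 0, "ay": 0, "az": 0, "tx": 0.24, "ty": -0.05, "tz": 3.0, "hand": 1},
    {"ax": 0, "ay": 0, "az": 0, "tx": 0.24, "ty": -0.05, "tz": 3.0, "hand": 1},
  ],
  newtons=90,
)

```text
clock: 9.15
ee_pos: [0.5298, 0.1717, 0.1155]
orientation: [-0.001, 0.259, 0.966, -0.001]
wrist_force: [-0.4, -1.1, -2.1]
opening: 0.326
grasp_force: 88.8
```

>>> arm_command(
  plan=[
    {"ax": 0, "ay": 0, "az": 0, "tx": 0, "ty": 0, "tz": 0.4, "hand": 1},
    {"ax": 0, "ay": 0, "az": 0, "tx": 0, "ty": 0, "tz": 0.8, "hand": 1},
    {"ax": 0, "ay": 0, "az": 0, "tx": 0, "ty": 0, "tz": 1.2, "hand": 1},
    {"ax": 0, "ay": 0, "az": 0, "tx": 0, "ty": 0, "tz": 1.6, "hand": 1},
    {"ax": 0, "ay": 0, "az": 0, "tx": 0, "ty": 0, "tz": 1.6, "hand": 1},
    {"ax": 0, "ay": 0, "az": 0, "tx": 0, "ty": 0, "tz": 1.6, "hand": 1},
  ],
)

```text
clock: 9.65
ee_pos: [0.5309, 0.1718, 0.1015]
orientation: [0.0, 0.259, 0.966, 0.0]
wrist_force: [-2.7, -0.5, 7.5]
opening: 0.329
grasp_force: 89.8
```

>>> arm_command(
  plan=[
    {"ax": 0, "ay": 0, "az": 0, "tx": 0, "ty": 0, "tz": 0.3, "hand": 1},
    {"ax": 0, "ay": 0, "az": 0, "tx": 0, "ty": 0, "tz": 0.6, "hand": 1},
    {"ax": 0, "ay": 0, "az": 0, "tx": 0, "ty": 0, "tz": 0.7, "hand": 1},
    {"ax": 0, "ay": 0, "az": 0, "tx": 0, "ty": 0, "tz": 0.7, "hand": 1},
    {"ax": 0, "ay": 0, "az": 0, "tx": 0, "ty": 0, "tz": 0.7, "hand": 1},
  ],
)

```text
clock: 10.07
ee_pos: [0.5309, 0.1718, 0.0952]
orientation: [0.001, 0.259, 0.966, 0.0]
wrist_force: [-4.7, -0.4, 15.1]
opening: 0.327
grasp_force: 90.8
```

>>> arm_command(
  plan=[
    {"ax": 0, "ay": 0, "az": 0, "tx": 0, "ty": 0, "tz": 0.1, "hand": 1},
    {"ax": 0, "ay": 0, "az": 0, "tx": 0, "ty": 0, "tz": 0.1, "hand": 1},
    {"ax": 0, "ay": 0, "az": 0, "tx": 0, "ty": 0, "tz": 0.1, "hand": 1},
    {"ax": 0, "ay": 0, "az": 0, "tx": 0, "ty": 0, "tz": 0.1, "hand": 1},
  ],
)

```text
clock: 10.4
ee_pos: [0.5309, 0.1719, 0.0951]
orientation: [0.001, 0.259, 0.966, 0.0]
wrist_force: [-11.0, -1.7, 29.3]
opening: 0.325
grasp_force: 92.6
```

>>> arm_command(
  plan=[
    {"ax": 0, "ay": 0, "az": 0, "tx": 0, "ty": 0, "tz": -0.05, "hand": 1},
    {"ax": 0, "ay": 0, "az": 0, "tx": 0, "ty": 0, "tz": -0.05, "hand": 1},
    {"ax": 0, "ay": 0, "az": 0, "tx": 0, "ty": 0, "tz": -0.05, "hand": 1},
    {"ax": 0, "ay": 0, "az": 0, "tx": 0, "ty": 0, "tz": -0.05, "hand": 1},
    {"ax": 0, "ay": 0, "az": 0, "tx": 0, "ty": 0, "tz": -0.05, "hand": 1},
    {"ax": 0, "ay": 0, "az": 0, "tx": 0, "ty": 0, "tz": -0.05, "hand": 1},
  ],
)

```text
clock: 10.9
ee_pos: [0.5309, 0.1719, 0.0952]
orientation: [0.001, 0.259, 0.966, 0.0]
wrist_force: [-7.6, -1.7, 22.4]
opening: 0.328
grasp_force: 91.4
```

Run:
```python
from h import *
D={}
for n in("scene","top"):
    im,d=robot.read_camera(n); D[n]=im
a=D['scene'][150:290,345:495];b=D['top'][105:265,150:310]
cv2.imwrite("pics/z4.png",np.hstack([cv2.resize(x,(400,400),interpolation=2) for x in(a,b)])[...,::-1])
to([.531,.172,.095]);print(robot.observe()['ft_torque'])
```

```text
shift cm [-0.01  0.02  0.02] turn [ 0.001  0.001 -0.   ] pos [0.5308 0.1719 0.0952] F [-8.5 -1.6 23.4] op 0.328 g 91.4 t 11.0
[-0.43501734  1.65745627 -0.07567614]
```

View pics/z4.png

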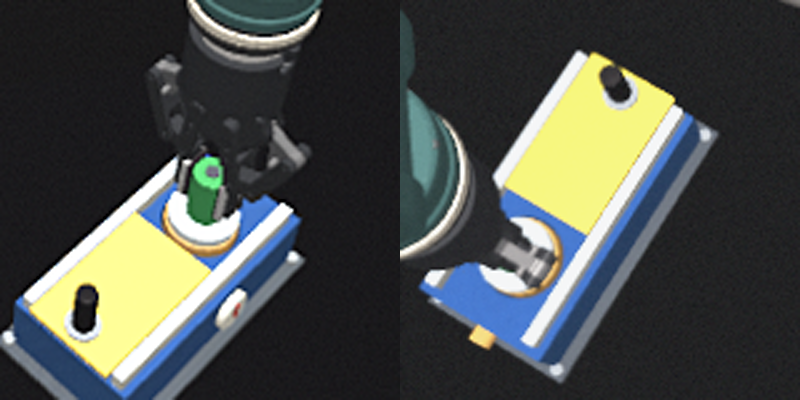

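The flange sits flat and nearly concentric on the ring, with only a thin brass rim showing. The shutter is out and the wrist force is about 23 N, roughly 13 N of it on the ring.

```bash
python3 -c "
from plant import robot
print(robot.finish_job())"
```

```text
the job is handed in; nothing more can be done
None
```

I handed the job in at 11 s with the shutter pulled to its stop and the green cartridge gripped and pressed flat on the brass seat (about 13 N on the ring, estimated from the wrist force); the arm never went near the blue or orange cartridges, and the hand-in reported no verdict.

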